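Turn the rocking hump mould over onto the bat

ROBOT

A 7-joint arm with a two-finger parallel gripper is mounted at the origin on the work surface. World frame = base frame: x ahead of the robot, y to its left, z up, the work surface at z = 0. Lengths are in m, angles in rad, forces in N, time in s.
With the tool pointing down it reaches from about 0.4 to 0.85 m from the base axis. Payload 10.4 kg.
Tool frame: the origin (TCP) lies between the finger pads; the fingertips stand 11 mm ahead of it and the grasp point (between the pads) lies 8 mm behind it; z points along the fingers, y is the direction in which the jaws open and shut (so a half turn about z gives the same grasp; the last joint's range is limited). The gripper opens to 87 mm and grips with 3 to 60 N. Pads are 19 mm wide; open, the fingers measure 117 mm over their backs; the gripper's body (75 mm by 190 mm) begins 51 mm behind the grasp point.
Start: joints at [-1.285, 0.332, -0.065, 1.46, 0.022, 1.35, -0.088], TCP at [0.19, 0.595, 0.234] pointing down, gripper open.
Joint ranges: [-2.6, 2.6], [-0.5, 2.12], [-1.47, 1.34], [0.16, 2.42], [-1.27, 4.41], [0.06, 2.06], [-2.6, 2.6]. Speed limits (rad/s): [2.22, 2.22, 2.79, 2.79, 3.14, 3.14, 3.14].

INTERFACE

Orientations are given as a unit quaternion [x, y, z, w].
In Python, from bench import r, eyes gives the robot as it stands.
- The arm moves only by the shell command python3 -m inch 'ROWS' [FORCE]. ROWS is a JSON object of lists of equal length, an entry for each row: "translation": the shift along the world's x, y, z scaled (see below), a list of three; "rot": the turn, a rotation vector about the world's x, y, z scaled (see below), a list of three; "jaw": the finger opening in mm, from 0 to 87. In form: {"translation": [[tx, ty, tz], ...], "rot": [[ax, ay, az], ...], "jaw": [jaw, ...]}. A call has 1 to 20 rows; each row is the pose to reach, as a shift and turn from the pose measured when the call began; what a row does not reach only later rows make up. The controller multiplies each number of a shift by 100 mm and each number of a turn by 60 degrees. A row lasts 1/10 s, in which the tool goes at most 50 mm and 8.59 degrees, less where a joint would pass 70% of its speed; a pose out of reach is approached as far as the arm can. A call with a number of a shift or a turn outside -1 to 1 is refused whole. A call with a gripper value outside its range is refused whole. The fingers move at their own pace and stop on an object; FORCE is the grip in N (left out, the last holds). Time passes only in rows, so rows that repeat a pose let the fingers close. It gives the time, the measured TCP pose, the force and the opening at its end, in the units of the state.
- r.read_state(): the state, without advancing time (a new reading comes with each control period).
- eyes.camera(name): name is "side" or "top" or "wrist"; returns the picture (384x512x3 uint8, blue, green, red); there is no depth.
- eyes.calibration(name): a dict with "fx", "fy", "cx", "cy" (pixels), "distortion" ([k1, k2, p1, p2, k3] as OpenCV has them; the pictures are not rectified), "R" (3x3) and "t" (3): a world point X has camera coordinates R X + t; the wrist camera has in their place "hand_eye" (4x4, takes a point from camera to tool coordinates, whose origin is the TCP and whose axes are the flange's). Camera axes: x right, y down, z forward; pixel columns grow to the right and rows downward; lengths in m; the calibration is good to about 2 mm. A picture is of the moment at which its call begins: read the wrist's pose just before it. calibration takes no time and is no camera call.
- r.close_job(): hands the job in, once; it reports no verdict.
The state is a dict: "time": time; "joint_positions": joint angles; "joint_vel": joint speeds; "joint_torque": joint torques, N m; "ee_pos": TCP position; "eef_rot": TCP orientation; "ft_force": force on the tool from outside, world axes, zero at the start; "torque": the same for the moment, N m; "width": finger opening in m.
Only numpy, scipy, OpenCV 4.12 (cv2) and the standard library are available. Lean on these libraries where they do the work, as an engineer would, in place of code of your own. Each camera call takes 0.05 s, during which the arm holds its last target. There are 200 camera calls.

TASK

The hump mould lies upside down on its round plaster side and rocks at the slightest touch. Steady it, turn it over and set it in the middle of the grey bat with its flat base board down and the hump up; let it down gently, do not let it slap onto the bat, and leave the two clay pots where they are.

Things in the scene. Friction and masses are not known exactly. Their poses are not given: they have to be found in the camera images.
- mould_center (a point): Centre of the hump mould: white plaster half-cylinder, radius 32, 80 long, its flat side on the middle of a plywood board 80 (x) by 112 (y), 9 thick; point half-way up the 41 mm total height. x along the hump, y across, z from hump crest to the flat outer board face. Starts z up on its round side, free to rock about x. When turned over z is down, point 20.5 mm above the support.
- mould: The same mould, 0.18 to 0.32 kg, same axes; origin on the half-cylinder's own axis, mid-length, on the board's inner face: 32 mm above the table while it rests on its round side. Level, the board spans heights 32 to 41 mm. It can roll until a board edge meets the table at about 35 degrees.
- edge_a (a point): Middle of one of the mould's two free board edges (the +y one), half-way through the 9 mm board. The edge is 80 mm long along x, and the board overhangs the half-cylinder by 24 mm here, so it can be pinched.
- edge_b (a point): The same on the opposite free edge (the -y one), 112 mm away.
- bat_center (a point): Centre of the upper face of the bat: a grey, fixed, square sheet 220 x 220 mm, 6 mm thick, lying on the bench; its upper face is 6 mm above the bench. x and y along its sides, z up.
- pinch_pot: Small clay bowl, mouth radius 36 mm, 60 mm high; origin at the centre of its underside. A bystander.
- tall_cup: Clay cup, radius 36 mm, 85 mm high; origin at the centre of its underside. A bystander.
There are look-alikes about, which are no part of the job. There is more than one size of the mould; the job needs the smallest.

How it is judged:
By the outcome, as a careful person would: the job done as asked, in the order asked, and still so for the second after the job is handed in, with the robot touching nothing.
It also fails if it takes over 51 s, if anything falls off the work surface, if the arm or the gripper's body presses on something with over 40 N, if the wrist force passes 120 N, or if a joint passes its speed limit or range.

## Working session

There is one attempt and no reset: what is moved stays moved. The work goes in short steps, Python scripts to look and compute and a shell command to move; the robot and the scene stay as the last step left them, time stands still between calls to the robot, and variables do not carry over. Pictures are saved under pics/ and viewed, about 8 in all and at most 12, crops included, and the job is handed in when it is done.

```bash
mkdir -p pics; ls
python3 - <<'E'
from bench import r,eyes
import cv2,numpy as np
s=r.read_state();print(s)
for n in("side","top"):
    cv2.imwrite(f"pics/{n}0.png",eyes.camera(n)); c=eyes.calibration(n);print(n,c)
print(eyes.calibration("wrist"))
a=cv2.imread("pics/top0.png");b=cv2.imread("pics/side0.png")
cv2.imwrite("pics/both0.png",cv2.resize(np.vstack([a,b]),None,fx=.78,fy=.78))
E
```

```text
pics
{'time': 0.0, 'joint_positions': array([-1.28456246,  0.33287381, -0.06470129,  1.46093024,  0.0216071 ,
        1.34991304, -0.08848125]), 'joint_vel': array([ 0.00057254,  0.00052216,  0.0005175 , -0.00039604, -0.00015464,
        0.00021032, -0.00143282]), 'joint_torque': array([ 1.50756728e-04, -6.23243666e+01,  2.48160877e-02, -3.89912724e+01,
       -6.13201456e-02,  3.95428156e-02,  1.40492457e-04]), 'ee_pos': array([0.189861  , 0.59507376, 0.23275802]), 'eef_rot': array([ 1.53783069e-01,  9.88104376e-01, -7.10515587e-04, -7.36424266e-05]), 'ft_force': array([ 0.69021447, -0.09781769, -0.26218085]), 'torque': array([ 0.00717374,  0.0368556 , -0.01024022]), 'width': 0.08714533334477273}
side {'fx': 355.1041423285541, 'fy': 355.1041423285541, 'cx': 251.91197239682936, 'cy': 194.3440991350792, 'distortion': array([-0.03181739,  0.        ,  0.        ,  0.        ,  0.        ]), 'R': array([[-8.92013750e-01, -4.52007594e-01, -7.77782101e-04],
       [-3.18762671e-01,  6.30279867e-01, -7.07910763e-01],
       [ 3.20471261e-01, -6.31218206e-01, -7.06301456e-01]]), 't': array(
[... 280 characters left out ...]
61 ],
       [-0.98800516,  0.02142314, -0.15292762],
       [ 0.15298788,  0.00119292, -0.98822735]]), 't': array([0.01416312, 0.52590489, 1.08361545])}
{'fx': 314.06473216191137, 'fy': 314.06473216191137, 'cx': 252.68806229122734, 'cy': 192.19348737795696, 'distortion': array([-0.08524582,  0.        ,  0.        ,  0.        ,  0.        ]), 'hand_eye': array([[-8.82532893e-04, -9.70180920e-01, -2.42380288e-01,
         6.55015241e-02],
       [ 9.99999453e-01, -9.92330805e-04,  3.30918013e-04,
         8.06740602e-04],
       [-5.61571768e-04, -2.42379863e-01,  9.70181265e-01,
        -1.50838932e-01],
       [ 0.00000000e+00,  0.00000000e+00,  0.00000000e+00,
         1.00000000e+00]])}
```

View pics/top0.png

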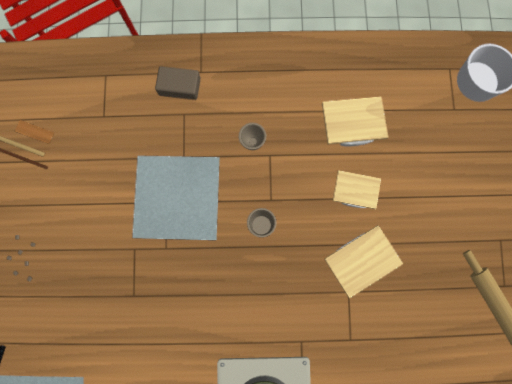

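View pics/side0.png

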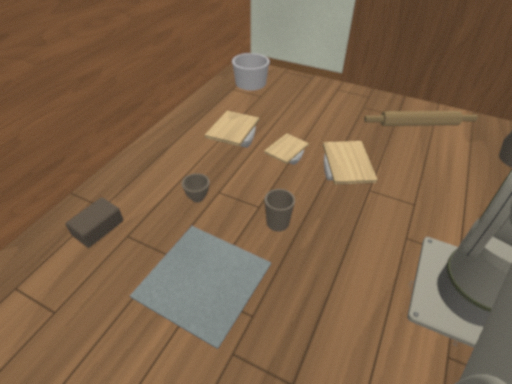

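The top view shows three upside-down moulds, at about (355,120), (357,190) and (364,261). The middle one at (357,190) has the smallest board. The grey bat is at (177,198), and the pots are at (252,136) and (261,222). I'll measure these next.

```bash
cat > h.py <<'E'
import cv2,numpy as np
from bench import r,eyes
def ray(n,px,T=None):
    c=eyes.calibration(n);K=np.array([[c['fx'],0,c['cx']],[0,c['fy'],c['cy']],[0,0,1]])
    d=cv2.undistortPoints(np.float64(px).reshape(-1,1,2),K,c['distortion']).reshape(-1,2)
    d=np.c_[d,np.ones(len(d))]
    if T is None: R=c['R'];o=-R.T@c['t'];return o,d@R
    M=T@c['hand_eye'];return M[:3,3],d@M[:3,:3].T
def plane(n,px,z,T=None):
    o,d=ray(n,px,T);return o+d*((z-o[2])/d[:,2])[:,None]
def boards(img,amin=700):
    h=cv2.cvtColor(img,cv2.COLOR_BGR2HSV)
    m=cv2.inRange(h,(15,50,175),(35,170,255));m=cv2.morphologyEx(m,cv2.MORPH_CLOSE,np.ones((3,3)))
    m=cv2.morphologyEx(m,cv2.MORPH_OPEN,np.ones((3,3)))
    return [c for c in cv2.findContours(m,0,2)[0] if cv2.contourArea(c)>amin],m
E
python3 - <<'E'
from h import *
np.set_printoptions(precision=4,suppress=True)
for n in("top","side"):
    im=cv2.imread(f"pics/{n}0.png");cs,m=boards(im,300)
    for c in cs:
        q=cv2.boxPoints(cv2.minAreaRect(c));a=cv2.approxPolyDP(c,4,True).reshape(-1,2)
        P=plane(n,q if len(a)!=4 else a,.041);e=np.roll(P,-1,0)-P
        print(n,len(a),a.tolist() if len(a)==4 else q.tolist(),cv2.contourArea(c));print(P.mean(0),np.linalg.norm(e,axis=1),np.degrees(np.arctan2(e[:,1],e[:,0])));print(P[:,:2].tolist())
im=cv2.imread("pics/top0.png")
print("bat",plane("top",[[138,156],[219,157],[217,240],[133,239]],.006))
print("pots rim",plane("top",[[252,136]],.06),plane("top",[[261,222]],.085))
cv2.imwrite("pics/crop0.png",cv2.resize(im[80:310,220:420],None,fx=2.6,fy=2.6,interpolation=cv2.INTER_CUBIC))
E
```

```text
top 4 [[380, 227], [326, 258], [349, 297], [402, 264]] 2862.0
[ 0.349  -0.2586  0.041 ] [0.1587 0.1109 0.1577 0.1069] [ 117.8236 -151.2772  -60.7256   28.2007]
[[0.43394516472990335, -0.30286577955641064], [0.35987042132549146, -0.16251044021117306], [0.26262145610074566, -0.2158029270354394], [0.3397438434894302, -0.353377500516741]]
top 4 [[338, 170], [334, 200], [376, 207], [380, 178]] 1307.0
[ 0.5333 -0.2497  0.041 ] [0.0788 0.1085 0.0763 0.11  ] [ 169.7343 -100.8069  -11.3875   77.8725]
[[0.5829288156284231, -0.20313339160304467], [0.5053994984142013, -0.18909192322530766], [0.4850557964859896, -0.295667502416684], [0.5598095470924919, -0.31072354690800086]]
top 4 [[381, 96], [323, 101], [328, 142], [387, 137]] 2454.5
[ 0.7193 -0.2549  0.041 ] [0.1561 0.1124 0.1561 0.1134] [  94.3267 -176.0706  -86.0386    3.9092]
[[0.7815367001668276, -0.3288613772105534], [0.7697566084338101, -0.17316215046625877], [0.657621751676144, -0.1808646294759566], [0.6684058364873702, -0.3365920559070434]]
side 4 [[325, 142], [336, 180], [375, 179], [360, 141]] 1466.0
[ 0.3543 -0.2699  0.041 ] [0.1664
[... 361 characters left out ...]
7.307   81.0994 171.6577 -99.7626]
[[0.48999624923912366, -0.29164109157486184], [0.5614399144375393, -0.3008020881396909], [0.5773760627223262, -0.1990426550458705], [0.507686809993559, -0.1888235549067936]]
side 4 [[207, 131], [239, 142], [256, 117], [226, 111]] 926.5
[ 0.7294 -0.2717  0.041 ] [0.1149 0.144  0.1053 0.1257] [177.372  -84.0729   6.7371  92.1581]
[[0.7818646536791701, -0.2071849856895689], [0.66712158696932, -0.20191829851263088], [0.6819870887317176, -0.34510740700104814], [0.786596473999631, -0.33274995018422815]]
bat [[0.6404 0.3231 0.006 ]
 [0.6322 0.1054 0.006 ]
 [0.4124 0.1123 0.006 ]
 [0.4189 0.3318 0.006 ]]
pots rim [[0.6723 0.0158 0.06  ]] [[ 0.4496 -0.0022  0.085 ]]
```

View pics/crop0.png

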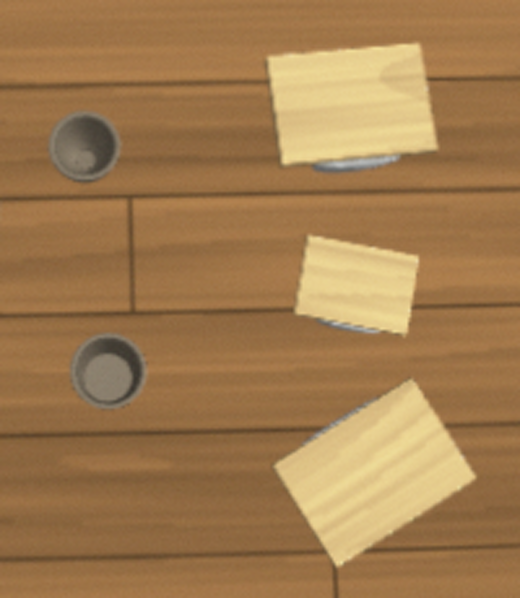

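The small one (80 x 110 measured) is at (357,190) in the top view and fits the 80 x 112 board. The ones at (355,120) and (364,261) measure about 112 x 157, so they are too big. The mould is at (0.533,-0.249) and the bat centre at (0.526,0.218).

Plan:
1. Grip across the mould's two x-ends (80 mm, with 87 mm jaws), tool tilted toward its far side.
2. Roll it over about its own x axis.
3. Set one board edge on the bat and ease the rest down.

First I'll move above the mould.

```bash
f(){ tail -c 400; echo; }
python3 -m inch '{"translation":[[1,-0.6,0],[1,-0.6,0],[1,-0.6,0]],"rot":[[0,0,-0.15],[0,0,-0.15],[0,0,-0.15]],"jaw":[87,87,87]}' | f
python3 -m inch '{"translation":[[1,-1,0],[1,-1,0],[1,-1,0]],"rot":[[0,0,-0.15],[0,0,-0.15],[0,0,-0.15]],"jaw":[87,87,87]}' |f
python3 -m inch '{"translation":[[1,-1,0],[1,-1,0],[1,-1,0]],"rot":[[0,0,-0.15],[0,0,-0.15],[0,0,-0.15]],"jaw":[87,87,87]}' |f
python3 -m inch '{"translation":[[0.4,-1,0],[0.4,-1,0],[0.4,-1,0]],"rot":[[0,0,-0.15],[0,0,-0.15],[0,0,-0.15]],"jaw":[87,87,87]}' |f
python3 -m inch '{"translation":[[0,-1,0],[0,-1,0],[0,-1,0]],"rot":[[0,0,-0.15],[0,0,-0.15],[0,0,-0.15]],"jaw":[87,87,87]}' |f
python3 -m inch '{"translation":[[0,-1,0],[0,-1,0],[0,-1,0]],"rot":[[0,0,-0.15],[0,0,-0.15],[0,0,-0.15]],"jaw":[87,87,87]}' |f
```

```text
time: 0.4
ee_pos: [0.2954, 0.5315, 0.2326]
eef_rot: [0.234, 0.972, -0.001, 0.001]
ft_force: [0.2, -0.9, -0.4]
width: 0.0873

time: 0.7
ee_pos: [0.3965, 0.4299, 0.2323]
eef_rot: [0.31, 0.951, -0.002, 0.001]
ft_force: [1.5, -0.1, 0.1]
width: 0.087

time: 1.0
ee_pos: [0.498, 0.3275, 0.2322]
eef_rot: [0.384, 0.923, -0.002, 0.001]
ft_force: [0.8, 0.7, -0.4]
width: 0.0874

time: 1.3
ee_pos: [0.5404, 0.2204, 0.2322]
eef_rot: [0.459, 0.888, -0.003, 0.002]
ft_force: [0.0, 0.0, -0.4]
width: 0.0867

time: 1.6
ee_pos: [0.5408, 0.1136, 0.2325]
eef_rot: [0.531, 0.847, -0.004, 0.002]
ft_force: [-0.2, -0.2, -0.1]
width: 0.0871

time: 1.9
ee_pos: [0.5406, 0.0073, 0.2328]
eef_rot: [0.599, 0.801, -0.005, 0.003]
ft_force: [0.5, -0.5, 1.4]
width: 0.0869
```

```bash
f(){ tail -c 400; echo; }
python3 -m inch '{"translation":[[0,-1,0],[0,-1,0],[0,-1,0]],"rot":[[0,0,-0.22],[0,0,-0.22],[0,0,-0.22]],"jaw":[87,87,87]}' | f
python3 -m inch '{"translation":[[0,-1,0],[0,-1,0],[0,-1,0],[0,-1,0],[0,-1,0]],"rot":[[0,0,-0.22],[0,0,-0.22],[0,0,-0.22],[0,0,-0.22],[0,0,-0.22]],"jaw":[87,87,87,87,87]}' |f
cat >> h.py <<'E'
from scipy.spatial.transform import Rotation as Ro
def pose(s):
    T=np.eye(4);T[:3,:3]=Ro.from_quat(s['eef_rot']).as_matrix();T[:3,3]=s['ee_pos'];return T
E
python3 - <<'E'
from h import *
np.set_printoptions(precision=4,suppress=True)
s=r.read_state();T=pose(s);im=eyes.camera("wrist");cv2.imwrite("pics/w1.png",im)
print(T,s['joint_positions'])
cs,m=boards(im)
for c in cs:
    a=cv2.approxPolyDP(c,8,True).reshape(-1,2);print(a.tolist(),cv2.contourArea(c))
    if len(a)==4:
        P=plane("wrist",a,.041,T);e=np.roll(P,-1,0)-P;print(P,P.mean(0),np.linalg.norm(e,axis=1),np.degrees(np.arctan2(e[:,1],e[:,0])))
E
```

```text
time: 2.2
ee_pos: [0.5398, -0.0988, 0.2331]
eef_rot: [0.691, 0.723, -0.006, 0.003]
ft_force: [-0.3, -1.1, -0.3]
width: 0.0869

time: 2.7
ee_pos: [0.5403, -0.1967, 0.2327]
eef_rot: [0.768, 0.64, -0.006, 0.002]
ft_force: [0.0, 1.1, 0.5]
width: 0.087

[[ 0.1799  0.9837 -0.0067  0.5403]
 [ 0.9836 -0.18   -0.0101 -0.1967]
 [-0.0112 -0.0047 -0.9999  0.2327]
 [ 0.      0.      0.      1.    ]] [-0.2878  0.25    0.6566  1.6276 -0.1444  1.3197  0.2092]
[[44, 210], [92, 213], [97, 238], [141, 233], [85, 170]] 2754.5
[[263, 147], [252, 161], [261, 171], [221, 171], [222, 239], [289, 238], [293, 172], [268, 171]] 5100.5
[[460, 115], [357, 142], [374, 238], [408, 238], [415, 212], [467, 211]] 9632.5
[[303, 13], [331, 219]] 1328.5
```

View pics/w1.png

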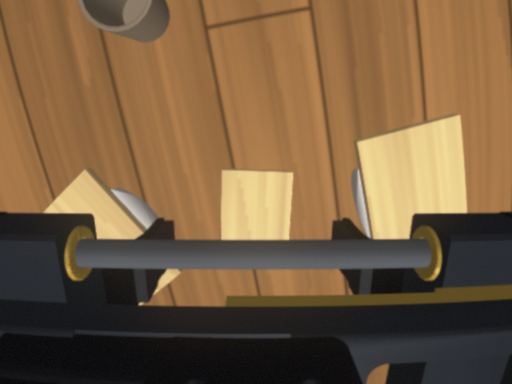

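The wrist view shows the small mould in the middle. Its +y edge runs from (221,171) to (293,172), with the side edges down to (222,239) and (289,238). The gripper bar hides the rest.

Run:
```python
from h import *
np.set_printoptions(precision=4,suppress=True)
T=pose(r.read_state())
P=plane("wrist",[[221,170],[293,171.5],[290.3,236],[221.5,236]],.041,T);e=np.roll(P,-1,0)-P
print(P,np.linalg.norm(e,axis=1),np.degrees(np.arctan2(e[:,1],e[:,0])))
a=np.radians(-10.5)
m=(P[0]+P[1])/2;th=np.radians(79.3);print(m, m-0.056*np.array([np.cos(th),np.sin(th),0]))
```

```text
[[ 0.5062 -0.1857  0.041 ]
 [ 0.5843 -0.2017  0.041 ]
 [ 0.5699 -0.277   0.041 ]
 [ 0.4906 -0.2626  0.041 ]] [0.0797 0.0767 0.0806 0.0785] [ -11.5291 -100.8383  169.7266   78.5474]
[ 0.5452 -0.1937  0.041 ] [ 0.5348 -0.2487  0.041 ]
```

```bash
f(){ tail -c 400; echo; }
python3 -m inch '{"translation":[[0.09,0.24,0],[0.09,0.24,0],[0.09,0.24,0],[0.09,0.24,-0.2],[0.09,0.24,-0.4],[0.09,0.24,-0.5],[0.09,0.24,-0.5],[0.09,0.24,-0.5],[0.09,0.24,-0.5],[0.09,0.24,-0.5],[0.09,0.24,-0.5]],"rot":[[-0.14,0.03,0],[-0.28,0.05,0],[-0.42,0.08,0],[-0.56,0.1,0],[-0.7,0.13,0],[-0.84,0.16,0],[-0.98,0.18,-0.01],[-0.98,0.18,-0.01],[-0.98,0.18,-0.01],[-0.98,0.18,-0.01],[-0.98,0.18,-0.01]],"jaw":[87,87,87,87,87,87,87,87,87,87,87]}' | f
cat >> h.py <<'E'
def rep(yaw=-11.0):
    s=r.read_state();T=pose(s);np.set_printoptions(precision=4,suppress=True)
    print("G",T[:3,3]-.008*T[:3,2],"tz",T[:3,2],"jaw",T[:3,1],"yaw",np.degrees(np.arctan2(T[1,1],T[0,1])),"q",s['joint_positions'],"F",s['ft_force'],s['torque'],"w",s['width'],"t",s['time'])
E
python3 -c "from h import *;rep()"
```

```text
time: 3.85
ee_pos: [0.5495, -0.1735, 0.1843]
eef_rot: [0.669, 0.548, -0.386, 0.32]
ft_force: [0.7, -0.2, -0.5]
width: 0.0872

G [ 0.5508 -0.1667  0.1883] tz [-0.1667 -0.8513 -0.4976] jaw [ 0.9809 -0.1947  0.0045] yaw -11.225225108390006 q [-0.778   0.6162  0.6733  1.7219  0.6174  1.3739 -0.5936] F [ 0.7369 -0.2156 -0.4947] [ 0.861  -0.1181 -0.0177] w 0.08715859763600431 t 3.85
```

```bash
f(){ tail -c 400; echo; }
python3 -m inch '{"translation":[[-0.01,-0.03,-0.4],[-0.01,-0.03,-0.8],[-0.01,-0.03,-1],[-0.01,-0.03,-1]],"rot":[[0,0,0],[0,0,0],[0,0,0],[0,0,0]],"jaw":[87,87,87,87]}' | f
python3 -m inch '{"translation":[[0,0,-0.15],[0,0,-0.27],[0,0,-0.27],[0,0,-0.27]],"rot":[[0,0,0],[0,0,0],[0,0,0],[0,0,0]],"jaw":[87,87,87,87]}' | f
python3 - <<'E'
from h import *
rep()
T=pose(r.read_state());im=eyes.camera("wrist");cv2.imwrite("pics/w2.png",im)
im2=eyes.camera("side");cv2.imwrite("pics/s2.png",im2)
cv2.imwrite("pics/w2c.png",np.hstack([im,cv2.resize(im2[60:252,180:436],(512,384))])[:, :][:, :1024] if 0 else cv2.resize(np.vstack([im,cv2.resize(im2[60:252,180:436],(512,384))]),None,fx=.78,fy=.78))
E
```

```text
time: 4.25
ee_pos: [0.5475, -0.1771, 0.0831]
eef_rot: [0.67, 0.548, -0.387, 0.318]
ft_force: [0.3, -1.2, 0.6]
width: 0.0872

time: 4.65
ee_pos: [0.5477, -0.1772, 0.0566]
eef_rot: [0.67, 0.548, -0.386, 0.318]
ft_force: [-0.3, 0.5, 1.0]
width: 0.0872

G [ 0.5491 -0.1704  0.0605] tz [-0.1686 -0.8503 -0.4985] jaw [ 0.9806 -0.1961  0.0029] yaw -11.310762815339128 q [-0.7216  0.8194  0.603   1.7431  0.5562  1.2096 -0.7219] F [-0.3469  0.5433  1.0254] [ 0.9481 -0.1741 -0.0132] w 0.08717647221740789 t 4.65
```

View pics/w2c.png

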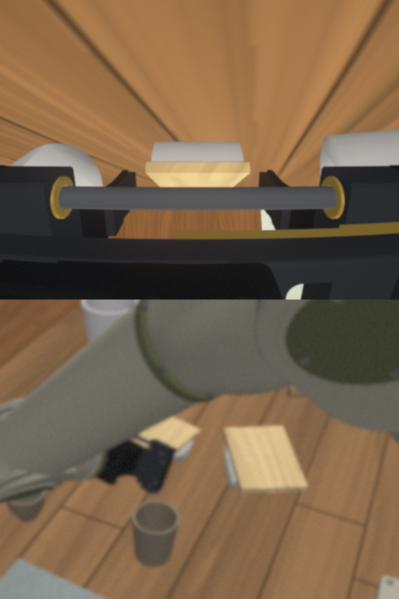

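The wrist crop shows the board edge centred at about x=198, midway between the fingers at 127 and 268. Next I advance along the tool axis.

```bash
f(){ tail -c 400; echo; }
python3 -m inch '{"translation":[[-0.02,-0.16,-0.09],[-0.05,-0.32,-0.18],[-0.08,-0.48,-0.27],[-0.11,-0.64,-0.36],[-0.11,-0.64,-0.36],[-0.11,-0.64,-0.36]],"rot":[[0,0,0],[0,0,0],[0,0,0],[0,0,0],[0,0,0],[0,0,0]],"jaw":[87,87,87,87,87,87]}' | f
python3 - <<'E'
from h import *
rep()
im=eyes.camera("wrist");cv2.imwrite("pics/w3.png",im)
im2=eyes.camera("top");cv2.imwrite("pics/t3.png",im2)
cv2.imwrite("pics/w3c.png",cv2.resize(np.vstack([im,cv2.resize(im2[130:258,270:441],(512,384))]),None,fx=.78,fy=.78))
E
```

```text
time: 5.35
ee_pos: [0.5371, -0.2408, 0.0212]
eef_rot: [0.67, 0.548, -0.386, 0.319]
ft_force: [0.5, -0.1, 0.7]
width: 0.0867

G [ 0.5385 -0.234   0.0252] tz [-0.1682 -0.8502 -0.4989] jaw [ 0.9805 -0.1963  0.0039] yaw -11.31885637430171 q [-0.6462  0.8713  0.6192  1.7891  0.5915  1.0741 -0.7378] F [ 0.4506 -0.1218  0.746 ] [ 0.9774 -0.1889 -0.0128] w 0.08674810781309873 t 5.35
```

View pics/w3c.png

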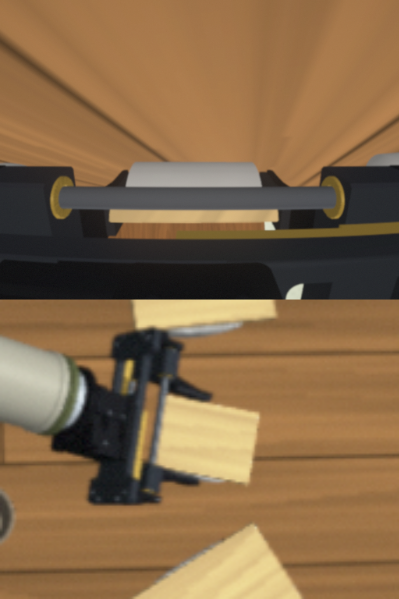

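The mould sits between the fingers, level and untouched. I'll close on it and lift.

```bash
f(){ tail -c 400; echo; }
python3 -m inch '{"translation":[[0,0,0],[0,0,0],[0,0,0],[0,0,0],[0,0,0]],"rot":[[0,0,0],[0,0,0],[0,0,0],[0,0,0],[0,0,0]],"jaw":[82,79,76,74,74]}' 45 | f
python3 -m inch '{"translation":[[0,0,0.1],[0,0,0.3],[0,0,0.6],[0,0,0.9],[0,0,0.9],[0,0,0.9]],"rot":[[0,0,0],[0,0,0],[0,0,0],[0,0,0],[0,0,0],[0,0,0]],"jaw":[74,74,74,74,74,74]}' | f
python3 - <<'E'
from h import *
rep()
im=eyes.camera("wrist");cv2.imwrite("pics/w4.png",im)
im2=eyes.camera("top");cv2.imwrite("pics/t4.png",im2)
cv2.imwrite("pics/w4c.png",cv2.resize(np.vstack([im,cv2.resize(im2[130:258,270:441],(512,384))]),None,fx=.78,fy=.78))
E
```

```text
time: 5.95
ee_pos: [0.5381, -0.2397, 0.0213]
eef_rot: [0.67, 0.549, -0.385, 0.319]
ft_force: [-0.4, 2.2, 3.3]
width: 0.0803

time: 6.55
ee_pos: [0.5382, -0.2395, 0.1113]
eef_rot: [0.67, 0.549, -0.384, 0.319]
ft_force: [-0.2, -0.2, -3.1]
width: 0.0802

G [ 0.5395 -0.2327  0.1153] tz [-0.1654 -0.8494 -0.5012] jaw [ 0.9809 -0.1943  0.0056] yaw -11.206337186280873 q [-0.6882  0.7082  0.6761  1.7997  0.6284  1.1774 -0.6419] F [-0.184  -0.1899 -3.1444] [ 1.5626 -0.2336 -0.0505] w 0.08015572279684341 t 6.55
```

View pics/w4c.png

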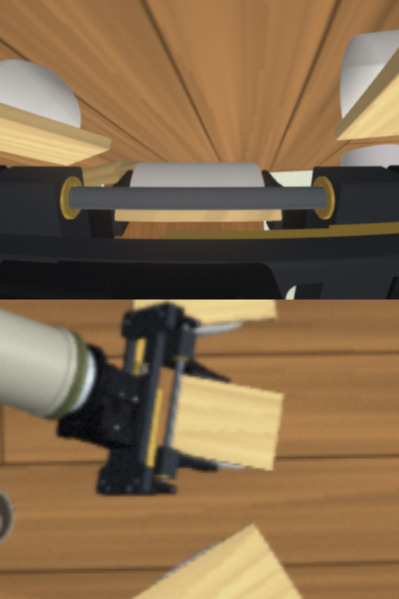

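Mould is held (3.1 N, about 0.3 kg) and hasn't shifted in the grip. I'll raise it and turn it.

```bash
f(){ tail -c 400; echo; }
python3 -m inch '{"translation":[[0,0.1,0.4],[0,0.2,0.8],[0,0.3,1],[0,0.3,1]],"rot":[[0,0,0],[0,0,0],[0,0,0],[0,0,0]],"jaw":[74,74,74,74]}' 60 | f
python3 -m inch '{"translation":[[0,0.1,0.1],[0,0.2,0.2],[0,0.3,0.3],[0,0.5,0.3],[0,0.6,0.3],[0,0.8,0.3],[0,1,0.3],[0,1,0.3],[0,1,0.3]],"rot":[[0.12,-0.02,0],[0.24,-0.05,0],[0.36,-0.07,0],[0.5,-0.1,0],[0.62,-0.12,0],[0.74,-0.14,0],[0.86,-0.17,0],[0.98,-0.19,0],[0.98,-0.19,0]],"jaw":[74,74,74,74,74,74,74,74,74]}' | f
python3 -m inch '{"translation":[[0,0.4,0],[0,0.8,0],[0,1,0],[0,1,0]],"rot":[[0,0,0.05],[0,0,0.1],[0,0,0.14],[0,0,0.14]],"jaw":[74,74,74,74]}' | f
python3 -m inch '{"translation":[[0,0.4,0],[0,0.8,0],[0,1,0],[0,1,0]],"rot":[[0,0,0],[0,0,0],[0,0,0],[0,0,0]],"jaw":[74,74,74,74]}' | f
python3 -c "from h import *;rep()"
```

```text
time: 7.05
ee_pos: [0.5389, -0.2082, 0.2113]
eef_rot: [0.67, 0.55, -0.384, 0.319]
ft_force: [0.2, 0.4, -4.4]
width: 0.0798

time: 7.95
ee_pos: [0.5375, -0.1126, 0.24]
eef_rot: [0.776, 0.631, -0.0, -0.0]
ft_force: [-0.1, -1.5, -2.2]
width: 0.0801

time: 8.35
ee_pos: [0.537, -0.0085, 0.238]
eef_rot: [0.725, 0.689, -0.003, 0.0]
ft_force: [-0.6, -0.4, -2.9]
width: 0.0798

time: 8.75
ee_pos: [0.5364, 0.0947, 0.2364]
eef_rot: [0.724, 0.69, -0.004, 0.001]
ft_force: [-1.2, 0.7, -3.4]
width: 0.0803

G [0.5365 0.0947 0.2444] tz [-0.0056 -0.007  -1.    ] jaw [ 0.9989 -0.0473 -0.0053] yaw -2.710507545017442 q [-0.7148  0.1602  0.5087  1.6907 -0.0745  1.3184 -0.2397] F [-1.2404  0.7028 -3.3693] [-0.0882  0.0102  0.023 ] w 0.08030176718797434 t 8.75
```

```bash
f(){ tail -c 400; echo; }
python3 -m inch '{"translation":[[0,0.1,0],[0,0.2,0],[0,0.3,0],[0,0.5,0],[0,0.6,0],[0,0.8,0],[0,0.9,0],[0,0.9,0],[0,0.9,0],[0,0.9,0]],"rot":[[0.12,-0.01,0],[0.24,-0.01,0],[0.36,-0.02,0],[0.5,-0.02,0],[0.62,-0.03,0],[0.74,-0.04,0],[0.86,-0.04,0],[0.98,-0.05,0],[0.98,-0.05,0],[0.98,-0.05,0]],"jaw":[74,74,74,74,74,74,74,74,74,74]}' | f
python3 - <<'E'
from h import *
rep()
im2=eyes.camera("side");cv2.imwrite("pics/s5.png",im2)
im=eyes.camera("wrist");cv2.imwrite("pics/w5.png",im)
cv2.imwrite("pics/s5c.png",cv2.resize(np.vstack([im,im2]),None,fx=.78,fy=.78))
E
```

```text
time: 9.75
ee_pos: [0.5363, 0.1833, 0.2345]
eef_rot: [0.633, 0.603, 0.35, -0.336]
ft_force: [-0.2, -0.2, -1.3]
width: 0.0801

G [0.536  0.1765 0.2388] tz [ 0.0375  0.8483 -0.5281] jaw [ 0.9989 -0.0462 -0.0032] yaw -2.647088808704447 q [-0.3251  0.3072  0.5074  1.9022 -1.1711  1.4271  0.6105] F [-0.2243 -0.2199 -1.3424] [-1.5546  0.089  -0.0523] w 0.08005218082251538 t 9.75
```

View pics/s5c.png

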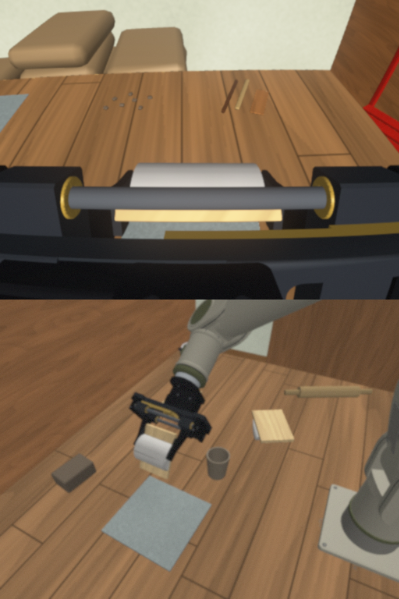

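The wrist and side views show the mould still as gripped, board about 62° short of flat with its far edge low. Tool tilt is -58° and joint 5 is near its limit. I'll go low over the bat, trying for a little more tilt, and refine the bat centre from the first top picture.

```bash
f(){ tail -c 400; echo; }
python3 -m inch '{"translation":[[-0.02,0.2,-0.3],[-0.04,0.4,-0.6],[-0.06,0.6,-0.9],[-0.08,0.78,-1],[-0.08,0.78,-1],[-0.08,0.78,-1]],"rot":[[0.06,0,0],[0.13,0,0],[0.2,-0.01,0],[0.2,-0.01,0],[0.2,-0.01,0],[0.2,-0.01,0]],"jaw":[74,74,74,74,74,74]}' | f
cat >> h.py <<'E'
def arc(phi,c,g=(-71.,15.8)):
    p=np.radians(phi);return np.array([g[0]*np.cos(p)+g[1]*np.sin(p),-g[0]*np.sin(p)+g[1]*np.cos(p)])/1000
E
python3 - <<'E'
from h import *
rep()
T=pose(r.read_state());print("elev",np.degrees(np.arcsin(-T[2,2])))
im=cv2.imread("pics/top0.png");h=cv2.cvtColor(im,cv2.COLOR_BGR2HSV);m=cv2.inRange(h,(85,20,90),(115,140,220));m[:, :120]=0;m[:,240:]=0;m[:140]=0;m[260:]=0
c=max(cv2.findContours(cv2.morphologyEx(m,2,np.ones((3,3))),0,2)[0],key=cv2.contourArea);a=cv2.approxPolyDP(c,8,True).reshape(-1,2)
P=plane("top",a,.006);print(a.tolist(),P,P.mean(0),np.linalg.norm(np.roll(P,-1,0)-P,axis=1))
M=cv2.moments(c);print(plane("top",[[M['m10']/M['m00'],M['m01']/M['m00']]],.006))
E
```

```text
time: 10.45
ee_pos: [0.527, 0.2655, 0.1372]
eef_rot: [0.589, 0.566, 0.416, -0.399]
ft_force: [-0.7, 0.1, -2.4]
width: 0.0801

G [0.5267 0.258  0.1399] tz [ 0.0381  0.9416 -0.3345] jaw [ 0.9992 -0.04    0.0013] yaw -2.29055290105 q [ 0.3116  0.5521 -0.3356  1.9659 -1.255   1.1569  0.855 ] F [-0.6867  0.1264 -2.4241] [-1.732   0.1497 -0.0264] w 0.08006797711730376 t 10.45
elev 19.545159130096295
[[139, 157], [134, 236], [214, 239], [217, 158]] [[0.6376 0.3203 0.006 ]
 [0.4266 0.3293 0.006 ]
 [0.4151 0.12   0.006 ]
 [0.6296 0.1108 0.006 ]] [0.5272 0.2201 0.006 ] [0.2111 0.2096 0.2147 0.2097]
[[0.526  0.2196 0.006 ]]
```

Tilt reached -70°. At that angle the forearm would pass close to the tall cup, so I'll yaw +12° to clear it and come down to just above touch.

```bash
f(){ tail -c 400; echo; }
python3 -m inch '{"translation":[[-0.03,-0.08,0],[-0.05,-0.17,-0.1],[-0.05,-0.17,-0.3],[-0.05,-0.17,-0.5],[-0.05,-0.17,-0.57],[-0.05,-0.17,-0.57],[-0.05,-0.17,-0.57]],"rot":[[0,0,0.1],[0,0,0.2],[0,0,0.2],[0,0,0.2],[0,0,0.2],[0,0,0.2],[0,0,0.2]],"jaw":[74,74,74,74,74,74,74]}' | f
python3 - <<'E'
from h import *
rep()
T=pose(r.read_state());print("elev",np.degrees(np.arcsin(-T[2,2])))
im=eyes.camera("side");im2=eyes.camera("top");cv2.imwrite("pics/s6.png",im);cv2.imwrite("pics/t6.png",im2)
cv2.imwrite("pics/s6c.png",cv2.resize(np.vstack([cv2.resize(im2[110:290,100:340],(512,384)),cv2.resize(im[150:342,100:356],(512,384))]),None,fx=.78,fy=.78))
E
```

```text
time: 11.15
ee_pos: [0.5225, 0.2486, 0.0812]
eef_rot: [0.526, 0.625, 0.372, -0.44]
ft_force: [0.5, 0.7, -2.7]
width: 0.08

G [0.5238 0.2411 0.0839] tz [-0.1587  0.9284 -0.3361] jaw [0.9855 0.1694 0.0024] yaw 9.753615209750208 q [ 0.273   0.7409 -0.2855  1.7915 -1.0591  1.2854  0.8865] F [ 0.4897  0.6579 -2.7289] [-1.656  -0.2469  0.0256] w 0.07999304533858666 t 11.15
elev 19.637407286827823
```

View pics/s6c.png

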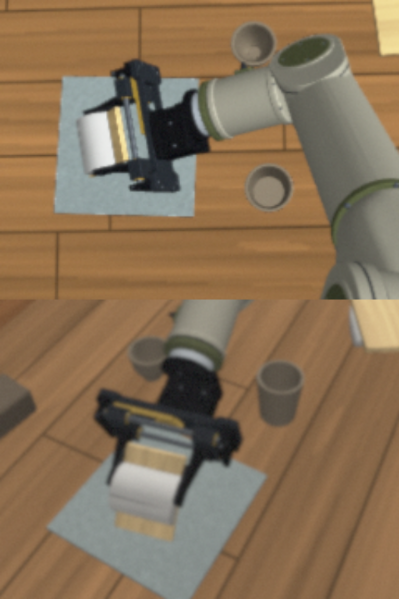

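The mould hangs clear over the bat, far board edge down, and the arm passes between the pots. Creep down to edge contact.

```bash
f(){ tail -c 400; echo; }
python3 -m inch '{"translation":[[0,0,-0.04],[0,0,-0.08],[0,0,-0.11],[0,0,-0.12],[0,0,-0.12]],"rot":[[0,0,0],[0,0,0],[0,0,0],[0,0,0],[0,0,0]],"jaw":[74,74,74,74,74]}' 25 | f
python3 -m inch '{"translation":[[0,0,-0.01],[0,0,-0.02],[0,0,-0.02]],"rot":[[0,0,0],[0,0,0],[0,0,0]],"jaw":[74,74,74]}' | f
python3 -m inch '{"translation":[[0,0,-0.01],[0,0,-0.02],[0,0,-0.02]],"rot":[[0,0,0],[0,0,0],[0,0,0]],"jaw":[74,74,74]}' | f
python3 -c "
from h import *
rep()
a=arc(49.7,0)
for p in range(48,-1,-4):
  b=arc(p,0);d=(b-a)*10;print(p,'shift units',d[0]*-.168,d[0]*.986,d[1])"
```

```text
time: 11.75
ee_pos: [0.5226, 0.2485, 0.0698]
eef_rot: [0.526, 0.625, 0.373, -0.44]
ft_force: [-0.8, -2.5, 3.1]
width: 0.0807

time: 12.05
ee_pos: [0.5227, 0.2486, 0.069]
eef_rot: [0.525, 0.625, 0.373, -0.441]
ft_force: [-1.2, -5.0, 10.0]
width: 0.08

time: 12.35
ee_pos: [0.5228, 0.2487, 0.0689]
eef_rot: [0.524, 0.625, 0.374, -0.442]
ft_force: [-2.7, -7.0, 12.4]
width: 0.0804

G [0.5241 0.2413 0.0715] tz [-0.1594  0.9306 -0.3297] jaw [0.9854 0.1704 0.0047] yaw 9.811288305077769 q [ 0.2745  0.7693 -0.286   1.7851 -1.0595  1.2795  0.9082] F [-2.7484 -6.9901 12.4134] [0.9395 0.6744 1.0605] w 0.08036484413323275 t 12.35
48 shift units 0.003183045722447426 -0.01868144691864977 -0.010331837352941936
44 shift units 0.01045902284236545 -0.061384503110549604 -0.03682416776719648
40 shift units 0.01740681010714696 -0.10216139741456488 -0.06627307435634999
36 shift units 0.023992558595627083 -0.14081346890052562 -0.09853508500769374
32 shift units 0.030184183203167077 -0.17715240856144485 -0.13345302244830054
28 shift units 0.035951518957058885 -0.2110011767360718 -0.17085676999689847
24 shift units 0.04126646797724016 -0.24219486562832615 -0.21056410035524226
20 shift units 0.046103136366341384 -0.27058150272150355 -0.25238156340119305
16 shift units 0.050437960362151014 -0.2960227911731006 -0.2961054286582676
12 shift units 0.05424982113789649 -0.31839478358313056 -0.341522677850041
8 shift units 0.0575201476910453 -0.3375884858533968 -0.3884120427037768
4 shift units 0.06023300731936252 -0.3535103881957824 -0.4365450829472102
0 shift units 0.06237518324343475 -0.36608292070253967 -0.4856872992465914
```

Edge contact at the predicted height (0.0715 against 0.0703). I'll ease the grip so the mould can pivot in the pads and follow the arc.

```bash
f(){ tail -c 400; echo; }
python3 -m inch '{"translation":[[0,0,0.01],[0,-0.02,0],[0.01,-0.04,-0.02],[0.01,-0.06,-0.04],[0.015,-0.08,-0.05],[0.017,-0.1,-0.066],[0.02,-0.12,-0.08],[0.024,-0.14,-0.1],[0.027,-0.16,-0.12],[0.03,-0.177,-0.133],[0.03,-0.177,-0.133]],"rot":[[0,0,0],[0,0,0],[0,0,0],[0,0,0],[0,0,0],[0,0,0],[0,0,0],[0,0,0],[0,0,0],[0,0,0],[0,0,0]],"jaw":[74,74,74,74,74,74,74,74,74,74,74]}' 10 | f
python3 - <<'E'
from h import *
rep()
im=eyes.camera("side");im2=eyes.camera("wrist");cv2.imwrite("pics/s7.png",im);cv2.imwrite("pics/w7.png",im2)
cv2.imwrite("pics/s7c.png",cv2.resize(np.vstack([im2,cv2.resize(im[190:334,110:302],(512,384),interpolation=cv2.INTER_CUBIC)]),None,fx=.78,fy=.78))
E
```

```text
time: 13.45
ee_pos: [0.526, 0.2307, 0.0551]
eef_rot: [0.524, 0.625, 0.374, -0.441]
ft_force: [-1.8, -0.2, -1.1]
width: 0.0799

G [0.5272 0.2232 0.0577] tz [-0.1589  0.9304 -0.3302] jaw [0.9855 0.1699 0.0044] yaw 9.780375550069609 q [ 0.2908  0.7996 -0.2698  1.766  -1.04    1.2955  0.9261] F [-1.7723 -0.1737 -1.0638] [-1.2853 -0.031   0.1899] w 0.0799317299347427 t 13.45
```

View pics/s7c.png

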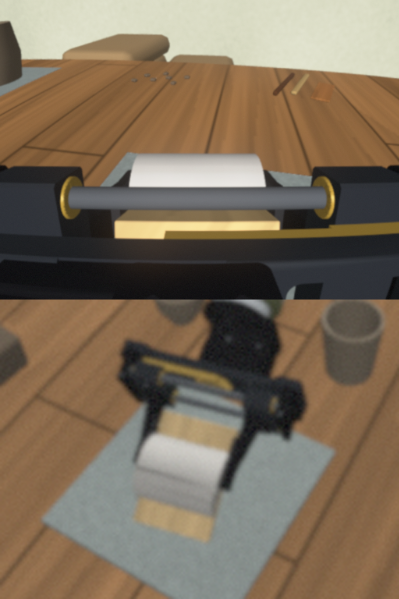

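The mould is pivoting smoothly: more of the board's inner face shows in the wrist view, and the far edge is on the bat. Continuing the arc slowly.

```bash
f(){ tail -c 400; echo; }
python3 -m inch '{"translation":[[0.005,-0.033,-0.037],[0.008,-0.05,-0.057],[0.011,-0.065,-0.077],[0.013,-0.08,-0.098],[0.016,-0.093,-0.119],[0.018,-0.106,-0.141],[0.02,-0.119,-0.163],[0.022,-0.13,-0.185],[0.024,-0.141,-0.208],[0.026,-0.15,-0.231],[0.027,-0.16,-0.255],[0.027,-0.16,-0.255]],"rot":[[0,0,0],[0,0,0],[0,0,0],[0,0,0],[0,0,0],[0,0,0],[0,0,0],[0,0,0],[0,0,0],[0,0,0],[0,0,0],[0,0,0]],"jaw":[74,74,74,74,74,74,74,74,74,74,74,74]}' 10 | f
python3 -m inch '{"translation":[[0,-0.01,-0.02],[0.01,-0.017,-0.04],[0.01,-0.017,-0.04]],"rot":[[0,0,0],[0,0,0],[0,0,0]],"jaw":[74,74,74]}' | f
python3 - <<'E'
from h import *
rep()
im=eyes.camera("side");im2=eyes.camera("wrist");cv2.imwrite("pics/s8.png",im);cv2.imwrite("pics/w8.png",im2)
cv2.imwrite("pics/s8c.png",cv2.resize(np.vstack([im2,cv2.resize(im[190:334,110:302],(512,384),interpolation=cv2.INTER_CUBIC)]),None,fx=.78,fy=.78))
E
```

```text
time: 14.75
ee_pos: [0.5287, 0.2144, 0.0291]
eef_rot: [0.525, 0.625, 0.374, -0.441]
ft_force: [-0.2, 0.0, -1.6]
width: 0.08

time: 15.05
ee_pos: [0.5295, 0.2125, 0.0246]
eef_rot: [0.525, 0.625, 0.374, -0.441]
ft_force: [-0.9, 0.8, -2.5]
width: 0.0798

G [0.5308 0.2051 0.0273] tz [-0.1588  0.9301 -0.3312] jaw [0.9855 0.1696 0.0036] yaw 9.761862348702437 q [ 0.3039  0.8627 -0.2502  1.7348 -1.019   1.3006  0.9618] F [-0.8833  0.8067 -2.4886] [-1.5088 -0.1657  0.15  ] w 0.07981212957968814 t 15.05
```

View pics/s8c.png

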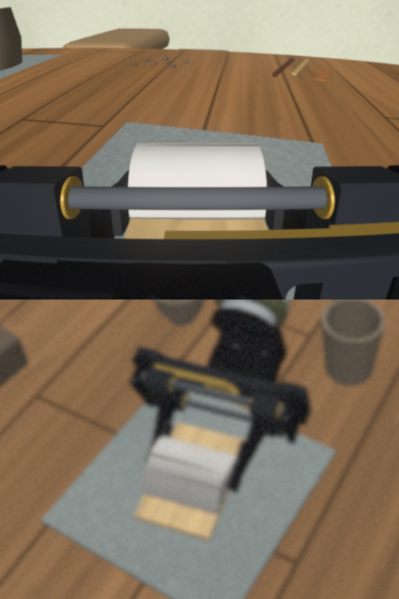

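Nearly flat now, about 4° left. Lowering by about 1 mm at a time, watching the force.

```bash
f(){ tail -c 300 | grep -E "pos|force"; }
python3 -m inch '{"translation":[[0,-0.002,-0.007],[0,-0.004,-0.015],[0,-0.004,-0.015]],"rot":[[0,0,0],[0,0,0],[0,0,0]],"jaw":[74,74,74]}' 8 | f
python3 -m inch '{"translation":[[0,0,-0.006],[0,-0.003,-0.012],[0,-0.003,-0.012]],"rot":[[0,0,0],[0,0,0],[0,0,0]],"jaw":[74,74,74]}' | f
python3 -m inch '{"translation":[[0,0,-0.006],[0,-0.003,-0.012],[0,-0.003,-0.012]],"rot":[[0,0,0],[0,0,0],[0,0,0]],"jaw":[74,74,74]}' | f
python3 -c "from h import *;rep()"
```

```text
ee_pos: [0.5298, 0.2121, 0.0232]
ft_force: [-0.2, 0.9, -1.5]
ee_pos: [0.5298, 0.2118, 0.022]
ft_force: [1.3, 0.2, -1.5]
ee_pos: [0.5299, 0.2117, 0.0212]
ft_force: [-0.3, 0.2, 2.6]
G [0.5312 0.2042 0.0238] tz [-0.1582  0.9303 -0.3308] jaw [0.9856 0.169  0.0041] yaw 9.730998677505982 q [ 0.3045  0.8699 -0.249   1.7319 -1.0185  1.2995  0.9665] F [-0.3307  0.1514  2.6191] [-0.8228  0.2521 -0.0286] w 0.08017543003851783 t 16.05
```

Upward force appears at 0.0238, as predicted for the flat pose, so the board is down. One more slight press, then a slow release.

```bash
f(){ tail -c 300 | grep -E "pos|force|width"; }
python3 -m inch '{"translation":[[0,0,-0.006],[0,0,-0.008],[0,0,-0.008]],"rot":[[0,0,0],[0,0,0],[0,0,0]],"jaw":[74,74,74]}' 4 | f
python3 -m inch '{"translation":[[0,0,0],[0,0,0],[0,0,0],[0,0,0],[0,0,0],[0,0,0],[0,0,0]],"rot":[[0,0,0],[0,0,0],[0,0,0],[0,0,0],[0,0,0],[0,0,0],[0,0,0]],"jaw":[80,81,82,83.5,85,87,87]}' 3 | f
python3 - <<'E'
from h import *
rep()
cv2.imwrite("pics/s9.png",eyes.camera("side"));cv2.imwrite("pics/w9.png",eyes.camera("wrist"))
for n in "sw":
    a,b=[cv2.imread(f"pics/{n}{k}.png").astype(int) for k in (8,9)]
    print(n,np.abs(a-b).max(2).astype(float).mean())
E
```

```text
ee_pos: [0.5299, 0.2118, 0.021]
ft_force: [-1.4, -1.8, 6.5]
width: 0.08
ee_pos: [0.5299, 0.2118, 0.0211]
ft_force: [-2.0, -1.2, 5.2]
width: 0.0864
G [0.5312 0.2044 0.0238] tz [-0.1586  0.9307 -0.3296] jaw [0.9855 0.1694 0.0041] yaw 9.752557752840898 q [ 0.3048  0.871  -0.2494  1.7313 -1.0187  1.3003  0.9669] F [-1.9979 -1.1667  5.2045] [-0.5327  0.4821  0.1749] w 0.08643532702901352 t 17.05
s 3.205378214518229
w 7.054789225260417
```

```bash
f(){ tail -c 300 | grep -E "pos|force|width"; }
python3 -m inch '{"translation":[[0,-0.01,0.02],[0.02,-0.1,0.05],[0.04,-0.25,0.1],[0.08,-0.5,0.2],[0.13,-0.75,0.28],[0.15,-0.9,0.35],[0.15,-0.9,0.35]],"rot":[[0,0,0],[0,0,0],[0,0,0],[0,0,0],[0,0,0],[0,0,0],[0,0,0]],"jaw":[87,87,87,87,87,87,87]}' | f
python3 -m inch '{"translation":[[0,0,0.4],[0,0,0.8],[0,0,1],[0,0,1]],"rot":[[0,0,0],[0,0,0],[0,0,0],[0,0,0]],"jaw":[87,87,87,87]}' | f
python3 -m inch '{"translation":[[0,-0.4,0.3],[0,-0.8,0.6],[0,-1,0.8],[0,-1,0.8],[0,-1,0.8]],"rot":[[-0.14,0,0],[-0.28,0,0],[-0.42,0,0],[-0.5,0,0],[-0.5,0,0]],"jaw":[87,87,87,87,87]}' | f
python3 - <<'E'
from h import *
rep()
im=eyes.camera("top");s=eyes.camera("side");cv2.imwrite("pics/t10.png",im);cv2.imwrite("pics/s10.png",s)
cs,m=boards(im,60)
for c in cs: print(cv2.boundingRect(c),cv2.contourArea(c))
cv2.imwrite("pics/f10.png",cv2.resize(np.vstack([cv2.resize(im[110:290,100:340],(512,384)),cv2.resize(s[150:342,100:356],(512,384))]),None,fx=.78,fy=.78))
E
```

```text
ee_pos: [0.5464, 0.1185, 0.0565]
ft_force: [0.6, 0.0, -0.4]
width: 0.0871
ee_pos: [0.547, 0.1194, 0.1591]
ft_force: [0.1, -0.4, -0.5]
width: 0.087
ee_pos: [0.5475, 0.0218, 0.2407]
ft_force: [-0.2, 0.8, 1.1]
width: 0.0872
G [0.5487 0.0167 0.2468] tz [-0.1534  0.6374 -0.7551] jaw [ 0.9856  0.1534 -0.0708] yaw 8.84813706288586 q [ 0.2982  0.3941 -0.0713  1.5395 -0.5993  1.5748  0.4676] F [-0.222   0.7599  1.149 ] [-0.7782 -0.1461  0.0179] w 0.0871616708451102 t 18.75
(402, 357, 110, 27) 1274.0
(58, 357, 160, 27) 2475.0
(429, 348, 83, 11) 305.5
(203, 327, 79, 5) 298.5
(95, 325, 32, 3) 62.0
(164, 305, 162, 19) 2110.0
(483, 270, 29, 50) 312.5
(326, 254, 10, 16) 91.5
(55, 205, 78, 14) 638.5
(413, 197, 99, 16) 686.5
(0, 186, 134, 13) 1180.0
(153, 185, 13, 30) 234.5
(413, 178, 99, 12) 670.5
(303, 178, 40, 14) 340.0
(185, 178, 14, 31) 251.5
(221, 158, 37, 9) 220.0
(35, 150, 70, 9) 160.5
(418, 147, 42, 4) 101.0
(0, 103, 90, 16) 826.5
(198, 97, 122, 14) 1137.0
(315, 84, 24, 7) 113.5
(14, 80, 90, 22) 1037.0
(107, 77, 48, 19) 613.5
(404, 73, 46, 20) 582.5
(201, 72, 146, 16) 918.5
```

View pics/f10.png

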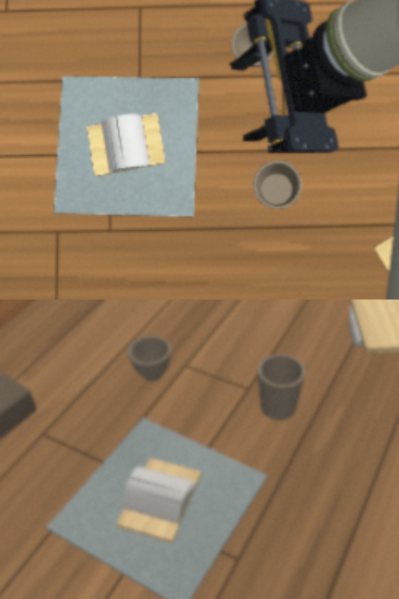

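The mould is on the bat, board down and hump up, near the centre (crop (126,143), bat (127,146)). But the tall cup looks shifted, from crop (268,186) to (278,184). I'll measure that.

Run:
```python
from h import *
np.set_printoptions(precision=4,suppress=True)
def T(a,box,b,pad=14):
    x,y,w,h=box;A=cv2.imread(f"pics/{a}.png");B=cv2.imread(f"pics/{b}.png")
    R=cv2.matchTemplate(B[y-pad:y+h+pad,x-pad:x+w+pad],A[y:y+h,x:x+w],5);_,v,_,l=cv2.minMaxLoc(R);return (l[0]-pad,l[1]-pad,round(v,3))
for b in("s2","s5","s6","s7","s8","s9","s10"): print(b,"cup",T("side0",(262,186,35,46),b),"pot",T("side0",(180,170,32,34),b))
for b in("t3","t4","t6","t10"): print(b,"cup",T("top0",(244,206,34,34),b),"pot",T("top0",(237,121,31,31),b))
im=cv2.imread("pics/t10.png");h=cv2.cvtColor(im,cv2.COLOR_BGR2HSV)
x0,y0,w,hh=145,170,65,60
m=cv2.inRange(h[y0:y0+hh,x0:x0+w],(15,50,120),(35,200,255))
p=np.argwhere(m)[:,::-1]+[x0,y0]; q=cv2.boxPoints(cv2.minAreaRect(p.astype(np.float32)))
P=plane("top",q,.015);print(q.tolist(),P,P.mean(0),np.linalg.norm(np.roll(P,-1,0)-P,axis=1))
d=lambda u,v:plane("top",[[u,v]],.085)
print(d(261,222),d(262,222),d(261,223))
```

```text
s2 cup (0, 0, 0.989) pot (0, 1, 0.613)
s5 cup (0, 0, 0.99) pot (0, 13, 0.308)
s6 cup (0, 0, 0.989) pot (-1, 0, 0.452)
s7 cup (0, 0, 0.989) pot (-1, 0, 0.705)
s8 cup (0, 0, 0.989) pot (0, 0, 0.98)
s9 cup (0, 0, 0.989) pot (0, 0, 0.983)
s10 cup (1, -4, 0.97) pot (0, 0, 0.985)
t3 cup (0, 0, 0.995) pot (-14, 2, 0.505)
t4 cup (0, 0, 0.995) pot (-14, -11, 0.441)
t6 cup (0, 0, 0.995) pot (0, 0, 0.857)
t10 cup (5, -2, 0.971) pot (-4, -14, 0.391)
[[150.99928283691406, 185.56771850585938], [193.76585388183594, 177.47674560546875], [199.41819763183594, 207.35333251953125], [156.65162658691406, 215.44430541992188]] [[0.5575 0.2841 0.015 ]
 [0.5765 0.1713 0.015 ]
 [0.4973 0.1564 0.015 ]
 [0.4784 0.2681 0.015 ]] [0.5274 0.22   0.015 ] [0.1144 0.0806 0.1132 0.0807]
[[ 0.4496 -0.0022  0.085 ]] [[ 0.4495 -0.0047  0.085 ]] [[ 0.4472 -0.0022  0.085 ]]
```

The mould is well placed: board centre (0.5274,0.2200) against the bat at (0.5265,0.2198), size 80 x 113. The cup was nudged about 13 mm during my retreat and is still upright; the pot hasn't moved. I'll put the cup back.

```bash
cat >> h.py <<'E'
def shift(a,box,b,n=8,pad=10):
    x,y,w,h=box;f=lambda i:cv2.resize(i,None,fx=n,fy=n,interpolation=cv2.INTER_CUBIC)
    A=f(cv2.imread(f"pics/{a}.png")[y:y+h,x:x+w]);B=f(cv2.imread(f"pics/{b}.png")[y-pad:y+h+pad,x-pad:x+w+pad])
    _,v,_,l=cv2.minMaxLoc(cv2.matchTemplate(B,A,5));return np.array(l)/n-pad,v
def cup(b):
    d,v=shift("top0",(244,206,34,34),b);P=plane("top",[[261,222],[261+d[0],222+d[1]]],.07);print(b,d,v,"cup moved",P[1]-P[0])
E
python3 - <<'E'
from h import *
rep();cup("t10");print(shift("side0",(262,186,35,46),"s10"))
T=pose(r.read_state());j=T[:3,1].copy();j[2]=0;j/=np.linalg.norm(j);z=np.array([0,0,-1.]);R=np.c_[np.cross(j,z),j,z]
rv=Ro.from_matrix(R@T[:3,:3].T).as_rotvec();print("rot units",rv/np.radians(60),"tcp",T[:3,3])
E
```

```text
G [0.5474 0.0155 0.2437] tz [-0.157   0.6409 -0.7514] jaw [ 0.9855  0.1516 -0.0766] yaw 8.74773742284162 q [ 0.3008  0.3988 -0.07    1.5425 -0.6014  1.5759  0.4698] F [ 0.4283 -0.8717 -1.076 ] [-0.8795 -0.1882  0.0265] w 0.0869813058445601 t 18.85
t10 [ 5.    -1.625] 0.9829951524734497 cup moved [ 0.0037 -0.0124  0.    ]
(array([ 0.625, -4.   ]), 0.9771287441253662)
rot units [-0.666  -0.1733  0.0262] tcp [0.5461 0.0207 0.2377]
```

```bash
f(){ tail -c 300 | grep -E "pos|force|width|rot"; }
python3 -m inch '{"translation":[[-0.2,-0.1,0],[-0.4,-0.2,0],[-0.7,-0.3,0],[-0.93,-0.35,0],[-0.93,-0.35,0],[-0.93,-0.35,0],[-0.93,-0.35,0],[-0.93,-0.35,0]],"rot":[[-0.13,-0.03,0],[-0.27,-0.07,0.01],[-0.4,-0.1,0.02],[-0.53,-0.14,0.02],[-0.666,-0.173,0.026],[-0.666,-0.173,0.026],[-0.666,-0.173,0.026],[-0.666,-0.173,0.026]],"jaw":[87,87,87,87,87,87,87,87]}' | f
python3 -m inch '{"translation":[[0,0,-0.3],[0,0,-0.6],[0,0,-0.9],[0,0,-0.9]],"rot":[[0,0,0],[0,0,0],[0,0,0],[0,0,0]],"jaw":[87,87,87,87]}' | f
python3 - <<'E'
from h import *
rep()
T=pose(r.read_state());im=eyes.camera("wrist");cv2.imwrite("pics/w11.png",im)
print("tip mid target (.4533,-.0146); delta", np.array([.4533,-.0146])-T[:2,3])
E
```

```text
ee_pos: [0.4526, -0.0153, 0.236]
eef_rot: [0.652, 0.758, -0.001, -0.002]
ft_force: [1.1, -0.9, 0.4]
width: 0.0871
ee_pos: [0.4498, -0.0165, 0.1416]
eef_rot: [0.653, 0.757, -0.003, -0.006]
ft_force: [-0.1, 0.2, 0.0]
width: 0.087
G [ 0.4499 -0.0165  0.1496] tz [-0.0137  0.0036 -0.9999] jaw [ 0.989   0.1474 -0.0131] yaw 8.474191542386189 q [ 0.0888  0.0446 -0.1534  2.0009  0.0026  1.1101  0.0822] F [-0.0971  0.2375  0.0227] [-0.0541  0.0693  0.0302] w 0.08700577266694882 t 20.05
tip mid target (.4533,-.0146); delta [0.0035 0.0019]
```

```bash
f(){ tail -c 300 | grep -E "pos|force|width"; }
python3 -m inch '{"translation":[[0.035,0.02,-0.2],[0.035,0.02,-0.4],[0.035,0.02,-0.6],[0.035,0.02,-0.78],[0.035,0.02,-0.8]],"rot":[[0,0,0],[0,0,0],[0,0,0],[0,0,0],[0,0,0]],"jaw":[87,87,87,87,87]}' | f
python3 -m inch '{"translation":[[0,0,0],[0,0,0],[0,0,0],[0,0,0],[0,0,0],[0,0,0]],"rot":[[0,0,0],[0,0,0],[0,0,0],[0,0,0],[0,0,0],[0,0,0]],"jaw":[82,77,73,70,67,67]}' 8 | f
python3 - <<'E'
from h import *
rep();cv2.imwrite("pics/t12.png",eyes.camera("top"));cv2.imwrite("pics/s12.png",eyes.camera("side"));cup("t12");print(shift("side0",(262,186,35,46),"s12"))
E
```

```text
ee_pos: [0.4544, -0.0148, 0.0636]
ft_force: [-0.3, -0.4, 0.0]
width: 0.087
ee_pos: [0.4544, -0.0148, 0.0641]
ft_force: [-3.7, 0.7, 6.3]
width: 0.07
G [ 0.4545 -0.0149  0.0721] tz [-0.0124  0.0038 -0.9999] jaw [ 0.9892  0.1464 -0.0117] yaw 8.417399078758104 q [ 0.0816  0.1565 -0.1552  2.0645  0.0241  0.9346  0.0606] F [-3.676   0.6903  6.2739] [-0.2343  0.7141 -0.0262] w 0.07002143135829483 t 21.2
t12 [-10.     -6.875] 0.145824134349823 cup moved [0.0175 0.0242 0.    ]
(array([ 1.25 , -3.875]), 0.39828455448150635)
```

```bash
f(){ tail -c 300 | grep -E "pos|force|width"; }
python3 -m inch '{"translation":[[0,0,0.02],[0,0,0.03],[-0.02,0.06,0.03],[-0.045,0.125,0.03],[-0.045,0.125,0.03],[-0.045,0.125,0.01],[-0.045,0.125,0],[-0.045,0.125,0]],"rot":[[0,0,0],[0,0,0],[0,0,0],[0,0,0],[0,0,0],[0,0,0],[0,0,0],[0,0,0]],"jaw":[67,67,67,67,67,67,67,67]}' 12 | f
python3 -m inch '{"translation":[[0,0,0],[0,0,0],[0,0,0],[0,0,0],[0,0,0],[0,0,0]],"rot":[[0,0,0],[0,0,0],[0,0,0],[0,0,0],[0,0,0],[0,0,0]],"jaw":[72,75,78,82,87,87]}' 4 | f
python3 -m inch '{"translation":[[0,0,0.2],[0,0,0.5],[0,0,0.9],[0,0,1],[0,0,1]],"rot":[[0,0,0],[0,0,0],[0,0,0],[0,0,0],[0,0,0]],"jaw":[87,87,87,87,87]}' | f
python3 -m inch '{"translation":[[0.1,-0.4,0.2],[0.1,-0.8,0.2],[0.1,-1,0.2],[0.1,-1,0.2]],"rot":[[0,0,0],[0,0,0],[0,0,0],[0,0,0]],"jaw":[87,87,87,87]}' | f
python3 -m inch '{"translation":[[0.1,-0.4,0],[0.1,-0.8,0],[0.1,-1,0],[0.1,-1,0]],"rot":[[0,0,0],[0,0,0],[0,0,0],[0,0,0]],"jaw":[87,87,87,87]}' | f
python3 - <<'E'
from h import *
rep();cv2.imwrite("pics/t13.png",eyes.camera("top"));cv2.imwrite("pics/s13.png",eyes.camera("side"));cup("t13");print(shift("side0",(262,186,35,46),"s13"))
print("pot",shift("top0",(237,121,31,31),"t13"),shift("side0",(180,170,32,34),"s13"),"mould t10->t13",shift("t10",(145,170,60,52),"t13"))
E
```

```text
ee_pos: [0.4499, -0.0025, 0.0641]
ft_force: [-2.0, -0.1, 1.7]
width: 0.0694
ee_pos: [0.45, -0.0025, 0.0642]
ft_force: [0.1, -1.5, 0.9]
width: 0.0857
ee_pos: [0.4511, -0.0024, 0.1657]
ft_force: [-0.0, -0.4, -0.1]
width: 0.0868
ee_pos: [0.46, -0.1055, 0.184]
ft_force: [-0.0, -0.2, -0.4]
width: 0.0871
ee_pos: [0.469, -0.2077, 0.1823]
ft_force: [0.7, 0.4, -0.4]
width: 0.0869
G [ 0.4691 -0.2077  0.1903] tz [-0.0138  0.0034 -0.9999] jaw [ 0.9904  0.1376 -0.0133] yaw 7.908177365960609 q [ 0.2901  0.1323  0.0398  1.8144 -0.0042  1.2092  0.4692] F [ 0.7344  0.443  -0.3974] [-0.0291 -0.0329  0.0397] w 0.08691576974356775 t 24.0
t13 [0.   0.25] 0.9908806085586548 cup moved [-0.0006  0.      0.    ]
(array([0.25, 0.  ]), 0.9899632930755615)
pot (array([0.125, 0.125]), 0.9923752546310425) (array([0.125, 0.   ]), 0.9889767169952393) mould t10->t13 (array([0., 0.]), 0.99830561876297)
```

The cup is back within 1 mm and upright, the pot is unmoved, the mould is still and the arm is clear. I'll take one last look (the 12th), then hand in.

```bash
python3 -c "
from bench import r
print(r.close_job())"
```

```text
the job is handed in; nothing more can be done
None
```

The small mould is on the grey bat, board down and hump up, and I handed the job in at about 24 s of the 51 s allowed. However, I knocked the tall cup on the way out and had to put it back.

**What I did:** I gripped the mould across its two 80 mm ends and turned it over. I set one board edge on the bat and let the rest down slowly, pivoting in a loosened grip.

**Last checks:**
- **Mould position:** the top camera puts the board centre at (0.527, 0.220), against the bat centre at (0.527, 0.220). It sits turned about 10–12° to the bat's sides, because I turned the tool to keep the arm clear of the cup.
- **Mould at rest:** it did not move between two later pictures. Upright is judged from the last picture I viewed.
- **Tall cup:** the retreating gripper pushed it about 13 mm, still standing. I gripped it, lifted it about 3 mm and set it back; both cameras now match its starting spot to within 1 mm.
- **Small pot:** not moved.

**What failed or stayed unclear:**
- **Final picture:** it was refused because the 12-picture limit was reached, so the closing check is numeric image matching only.
- **Force after release:** about 5 N still pushed up on the gripper, so a fingertip was probably touching the bat. The mould may have dropped a millimetre or less when I let go.

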